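# Unlock the hitch and hold the tongue up off its ball

### The job

Uncouple the small tow hitch on the bench: draw the lock pin up out of its ear and leave it in the white cup, then pull the latch knob sideways, away from the coupler, against its spring and, keeping it pulled, lift the tongue off the ball. Finish while still holding the latch knob, with the coupler head at least 5 cm higher than it sat; do not set it down or let go.

Things in the scene. Friction and masses are not known exactly. Their poses are not given: they have to be found in the camera images.
- ball_mount: Fixed dark steel hitch stand (mm). Origin on the bench under the ball; x runs along the tongue from ball to pivot (away from the robot), y to the latch side (left), z up. Base plate 280 x 90 x 8, x -55 to 225. The steel ball (36 across, centre at z 75, flat underside at z 66) stands on a 13 thick neck.
- tongue_pivot (a point): Pivot axis of the tongue, at x 190, y 0, z 75 in the ball_mount frame; the axis runs along ball_mount y.
- tongue_stub (a joint): Grey tongue stub, a 30 mm square bar with a round steel coupler head (60 across) on its near end, hinged at the far end. 0 rad = seated on the ball, positive = raised, stop at 0.8. The coupler is 190 mm from the pivot, so 0.27 rad lifts it 50 mm. About 0.45 kg; falls back if let go. Locked (2 mm of play) until the latch bolt is pulled out.
- coupler (a point): Centre of the coupler head's socket, at the ball's centre when seated (z 75 mm above the bench).
- latch_bolt (a joint): Spring latch carried by the tongue, slides sideways along ball_mount y. 0 m = locked (bolt under the ball), 0.022 = fully pulled out (stop); the bolt clears the ball from about 0.008. Spring 4.5 N at 0, 11 N at 0.022; springs back when let go. The lock pin blocks it after 1 to 4 mm.
- latch_knob (a point): Centre of the latch's black pull knob: a disc 28 across, 14 thick, flat faces to +y and -y of ball_mount (grip across these from above; the disc can turn between the pads as the tongue rises). At x 0, y 85, z 112 mm in the ball_mount frame when locked, top at 126; 52 mm free towards the coupler head (top at 104), free outside. Moves with latch and tongue.
- pin_ear (a point): Centre of the ear's top face: a 32 x 32 x 20 mm dark steel block on a bracket of the stand, at x -58, y 99, z 52 in the ball_mount frame, with an upright 9.5 mm through hole for the lock pin.
- lock_pin: Loose steel lock pin standing in the ear, 68 long, 70 g. Origin in its axis at the underside of the shoulder, which rests on the ear (z 52); z along the pin to the knob. Tail 8 across from z -24 to 0, shoulder 16 across from 0 to 14, round knob 20 across from 14 to 44. Draw it straight up by 24 or more to clear the ear.
- pin_knob (a point): Centre of the lock pin's knob, 30 above the pin's origin (14 below the pin's top).
- cup: White plastic measuring cup, fixed to the bench, 64 across at the rim and 62 high, inside about 54 across at the rim and 42 at the floor, floor 3 thick. Origin on the bench under its centre, z up. The 68 long pin stands in it and leans on its wall.
Things that resemble listed ones, but are neither listed nor needed, are in the scene too. Leave any green look-alike of the lock_pin alone.

How it is judged:
By the outcome, as a careful person would: the job done as asked, in the order asked, and still so for the second after the job is handed in, while the arm keeps its last pose, push and grip.
It also fails if it takes over 48 s, if anything falls off the work surface, if the arm or the gripper's body presses on something with over 40 N, if the wrist force passes 120 N, or if a joint passes its speed limit or range.

### The arm

A 6-joint arm with a two-finger parallel gripper is mounted at the origin on a cart in front of the work surface, level with it; the furniture and walls round the work are solid. World frame = base frame: x ahead of the robot, y to its left, z up, the work surface at z = 0. Lengths are in m, angles in rad, forces in N, time in s.
With the tool pointing down it reaches from about 0.3 to 0.825 m from the base axis. Payload 5.4 kg.
Tool frame: the origin (TCP) lies at the very end of the fingers, on their centre line; the grasp point (between the pads) lies 19 mm behind it; z points along the fingers, y is the line along which they close (so a half turn about z gives the same grasp; the last joint's range is limited). The gripper opens to 92 mm and grips with 3 to 60 N. Pads are 20 mm wide; open, the fingers measure 128 mm over their backs; the gripper's body (75 mm by 189 mm) begins 69 mm behind the grasp point.
Start: joints at [-1.444, 0.158, 1.597, -0, 1.386, -0.21], TCP at [0.19, -0.543, 0.215] pointing down, gripper open.
Joint ranges: [-2.91, 2.91], [-0.94, 2.29], [0.18, 2.7], [-1.29, 4.43], [0.17, 2.64], [-3, 3]. Speed limits (rad/s): [2.57, 2.57, 3.14, 3.14, 3.14, 3.14].

### API

Orientations are given as a unit quaternion [w, x, y, z].
In Python, from plant import ctrl, claw, inverse_kinematics, status, camera, camera_info, workorder gives the robot as it stands. Calls block until the motion is done:
- ctrl.reach(position, orientation): joint-space move of the TCP to a pose.
- ctrl.movel(position, ori=None, speed=0.15, max_force=None): straight line of the TCP; ori=None keeps the orientation; speed is the mean speed in m/s. With max_force (N) it stops when the force on the tool has changed by that much, and returns True; else False.
- ctrl.move_joints(angles): joint-space move.
- claw.move_gripper(opening, strength=None): finger opening in m; strength is the grip in N (None keeps the last); returns when the fingers have stopped.
- ctrl.sleep(seconds).
- inverse_kinematics(position, orientation): joint angles nearest the present ones, or None.
- status.observe(): the state.
- camera(name): name is "side" or "top" or "wrist"; returns the picture (400x640x3 uint8, blue, green, red); there is no depth.
- camera_info(name): a dict with "vertical_fov" (degrees; the focal length in pixels is half the picture's height over the tangent of half this angle, whatever the lens; pixels are square), "cx", "cy" (the principal point, pixels), "dist" ([k1, k2, p1, p2, k3] as OpenCV has them; the pictures are not rectified), "rvec" (rotation vector, rad) and "tvec" (3), from world to camera coordinates, as OpenCV has them; the wrist camera has in their place "mount" (4x4, takes a point from camera to tool coordinates, whose origin is the TCP and whose axes are the flange's). Camera axes: x right, y down, z forward; pixel columns grow to the right and rows downward; lengths in m; the calibration is good to about 2 mm. A picture is of the moment at which its call begins: read the wrist's pose just before it. camera_info takes no time and is no camera call.
A pose or a line that the arm cannot do raises ctrl.Unreachable and nothing moves.
- workorder.close_job(): hands the job in; it is judged then, once.
The state is a dict: "time_s": time; "q": joint angles; "dq": joint speeds; "tau": joint torques, N m; "tcp_pos": TCP position; "eef_rot": TCP orientation; "contact_force": force on the tool from outside, world axes, zero at the start; "wrist_torque": the same for the moment, N m; "grip_width": finger opening in m; "grip_force": force on a finger pad.
Only numpy, scipy, OpenCV 4.12 (cv2) and the standard library are available. Lean on these libraries where they do the work, as an engineer would, in place of code of your own. Each camera call takes 0.05 s, during which the arm holds its last target. There are 200 camera calls.

## Working session

There is one attempt and no reset: what is moved stays moved. The work goes in short steps, each a Python script; the robot and the scene stay as the last script left them, time stands still between calls to the robot, and variables do not carry over. Pictures are saved under pics/ and viewed, at most 10 in all, crops included, and the job is handed in when it is done.

```bash
mkdir -p pics; cat > h.py <<'E'
import numpy as np, cv2
from plant import ctrl, claw, inverse_kinematics, status, camera, camera_info, workorder
from scipy.spatial.transform import Rotation as R
def K(i):
    f=200/np.tan(np.radians(i["vertical_fov"])/2); return np.array([[f,0,i["cx"]],[0,f,i["cy"]],[0,0,1.]])
def ext(name,st=None):
    i=camera_info(name)
    if "rvec" in i:
        r=cv2.Rodrigues(np.array(i["rvec"],float))[0]; t=np.array(i["tvec"],float).ravel()
    else:
        q=st["eef_rot"]; T=np.eye(4); T[:3,:3]=R.from_quat([q[1],q[2],q[3],q[0]]).as_matrix(); T[:3,3]=st["tcp_pos"]
        M=np.linalg.inv(T@np.array(i["mount"])); r=M[:3,:3]; t=M[:3,3]
    return i,r,t
def ray(name,px,st=None):
    i,r,t=ext(name,st)
    u=cv2.undistortPoints(np.array([[px]],float),K(i),np.array(i["dist"],float)).ravel()
    d=r.T@np.array([u[0],u[1],1]); return -r.T@t, d/np.linalg.norm(d)
def onz(name,px,z,st=None):
    o,d=ray(name,px,st); return o+d*(z-o[2])/d[2]
def proj(name,p,st=None):
    i,r,t=ext(name,st)
    return cv2.projectPoints(np.array(p,float).reshape(-1,1,3),cv2.Rodrigues(r)[0],t,K(i),np.array(i["dist"],float))[0].reshape(-1,2)
def tri(rs):
    A=np.zeros((3,3));b=np.zeros(3)
    for o,d in rs:
        P=np.eye(3)-np.outer(d,d);A+=P;b+=P@o
    p=np.linalg.solve(A,b); return p,[np.linalg.norm((np.eye(3)-np.outer(d,d))@(p-o)) for o,d in rs]
E
python3 - <<'E'
from h import *
for n in("top","side"):
    im=camera(n); cv2.imwrite(f"pics/{n}0.png",im)
    o,d=ray(n,(320,200)); print(n,o,d,camera_info(n)["dist"])
s=status.observe();print(s)
E
```

```text
top [0.47324317 0.11736039 0.9196345 ] [ 0.11591835  0.02549807 -0.99293141] [-0.05710407  0.          0.          0.          0.        ]
side [ 0.55021245 -0.65596662  0.46255733] [ 0.06819225  0.91130668 -0.40604181] [0.01479419 0.         0.         0.         0.        ]
{'time_s': 0.1, 'q': array([-1.44409897e+00,  1.58994290e-01,  1.59808597e+00, -2.44182391e-05,
        1.38617058e+00, -2.10105509e-01]), 'dq': array([-9.31845011e-05, -9.54082850e-06, -2.95625628e-03,  1.95368471e-04,
        4.54491377e-04, -1.01875126e-03]), 'tau': array([ 1.44010144e-03, -3.86503100e+01, -3.22959602e+01,  7.04308692e-02,
        3.39391397e-02, -5.28749388e-05]), 'tcp_pos': array([ 0.18991936, -0.54214573,  0.21372291]), 'eef_rot': array([-8.28872489e-04,  9.85853241e-01,  1.67608772e-01,  2.25772088e-05]), 'contact_force': array([ 0.69750965, -0.57719064, -1.03117673]), 'wrist_torque': array([ 0.03222749, -0.00604609, -0.04714673]), 'grip_force': 0.0, 'grip_width': 0.09205711776978287}
```

View pics/top0.png

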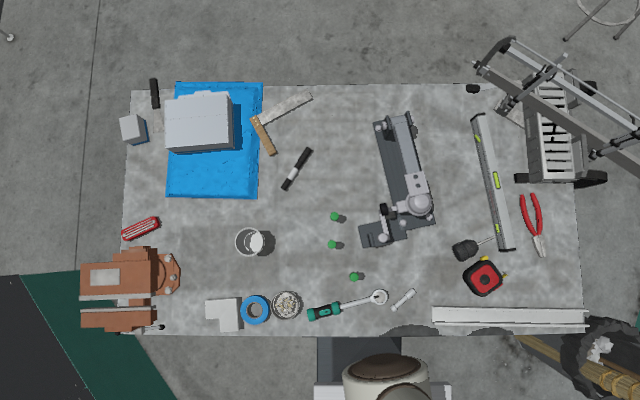

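View pics/side0.png

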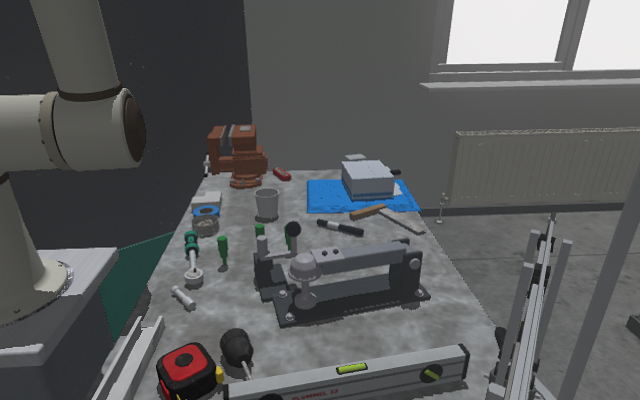

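The top view shows the hitch: ball/coupler at about (418,204), pivot end (392,120), black latch knob (384,210), and the grey pin in its ear at (383,238). The white cup is at (250,241). Candidates for the pin are the grey one in the ear (383,238), the green ones at (335,216), (332,244) and (355,277), and a grey bolt lying at (403,298). I choose (383,238) because it stands in the ear. The side view agrees, with the pin at (262,238), the latch knob at (293,229) and the cup at (267,203). Next is a close crop of each.

```bash
python3 - <<'E'
from h import *
a=cv2.imread("pics/top0.png")[95:275,345:445]; b=cv2.imread("pics/side0.png")[210:325,240:440]
a=cv2.resize(a,None,fx=3.3,fy=3.3,interpolation=cv2.INTER_CUBIC); b=cv2.resize(b,None,fx=2.3,fy=2.3,interpolation=cv2.INTER_CUBIC)
c=np.zeros((600,800,3),np.uint8); c[:a.shape[0],:a.shape[1]]=a[:600]; c[:b.shape[0],335:335+b.shape[1]]=b
cv2.imwrite("pics/crop1.png",c)
E
```

```text
(no output)
```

View pics/crop1.png

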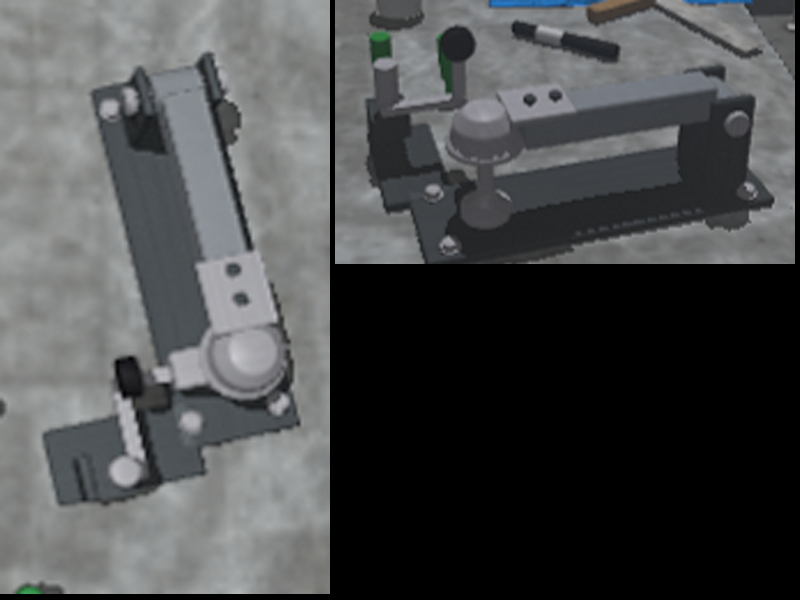

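The crop confirms it: the grey round-topped pin stands in the ear at (383,238) in the top view, with the blocking arm running back to the black knob at (384,209). The green look-alikes are separate. Next I compute positions and hold them against the drawing.

```bash
python3 - <<'E'
from h import *
T={"pin":((382.9,237.7),.096),"knob":((383.8,209.2),.122),"coup":((420.2,201.7),.104)}
for k,(p,z) in T.items(): print(k,onz("top",p,z))
print("pin tri",tri([ray("top",(382.9,237.7)),ray("side",(262.2,237))]))
print("knob tri",tri([ray("top",(383.8,209.2)),ray("side",(293.5,229.1))]))
# cup: white rim contour in top
im=cv2.imread("pics/top0.png"); c=im[220:262,228:275]
print("cup rim guess",onz("top",(249,240),.062), "proj rim radius px",proj("top",[[.3,.3,.062],[.3,.332,.062]]))
E
python3 - <<'E'
from h import *
s=status.observe(); q0=s["q"]
# look pose: tool down, above hitch front
p=onz("top",(400,220),.1); o=R.from_quat([1,0,0,0])
for yaw in np.radians([0,15,30,-15,90,105,75,-75,-90]):
    q=(R.from_euler("z",yaw)*R.from_euler("x",np.pi)).as_quat(); qq=[q[3],*q[:3]]
    j=inverse_kinematics([p[0]-.02,p[1],.32],qq); print(np.degrees(yaw),None if j is None else np.round(j,2))
print(camera_info("wrist"))
E
```

```text
pin [0.48664201 0.00386502 0.096     ]
knob [0.54567733 0.0039345  0.122     ]
coup [ 0.56276185 -0.07732935  0.104     ]
pin tri (array([0.48902646, 0.00413676, 0.09640035]), [np.float64(0.002400730415925829), np.float64(0.002400730415925765)])
knob tri (array([0.54840999, 0.00250981, 0.11156996]), [np.float64(0.0017800014889308882), np.float64(0.0017800014889307917)])
cup rim guess [0.48370674 0.30053629 0.062     ] proj rim radius px [[248.00065161 323.59061217]
 [233.69402724 323.44641201]]
0.0 [-0.31 -0.08  1.63 -0.    1.58  1.27]
14.999999999999998 [-0.31 -0.08  1.63 -0.    1.58  1.  ]
29.999999999999996 [-0.31 -0.08  1.63 -0.    1.58  0.74]
-14.999999999999998 [-0.31 -0.08  1.63 -0.    1.58  1.53]
90.0 [-0.31 -0.08  1.63  0.    1.58 -0.31]
105.00000000000001 [-0.31 -0.08  1.63  0.    1.58 -0.57]
75.0 [-0.31 -0.08  1.63  0.    1.58 -0.04]
-75.0 [-0.31 -0.08  1.63 -0.    1.58  2.57]
-90.0 [-0.31 -0.08  1.63 -0.    1.58  2.84]
{'vertical_fov': 63.58777735092935, 'cx': 324.16108538160086, 'cy': 198.5218545943735, 'dist': array([0.01626205, 0.        , 0.        , 0.        , 0.        ]), 'mount': array([[-5.29733833e-04, -9.67619993e-01, -2.52410911e-01,
         6.94854381e-02],
       [ 9.99999847e-01, -5.52131425e-04,  1.79059336e-05,
        -1.35268316e-03],
       [-1.56690135e-04, -2.52410863e-01,  9.67620138e-01,
        -1.71012636e-01],
       [ 0.00000000e+00,  0.00000000e+00,  0.00000000e+00,
         1.00000000e+00]])}
```

The sizes agree with the drawing: knob at z 0.112, pin top at z 0.096, mount yaw about 12°. Next is a wrist look above the hitch.

```bash
cat >> h.py <<'E'
def down(deg):
    q=(R.from_euler("z",deg,degrees=True)*R.from_euler("x",np.pi)).as_quat(); return [q[3],*q[:3]]
E
python3 - <<'E'
from h import *
ctrl.reach([.455,-.01,.27],down(12))
import pickle
s=status.observe(); im=camera("wrist"); pickle.dump(s,open("s1.pkl","wb")); cv2.imwrite("pics/w1.png",im)
print(s["time_s"],s["tcp_pos"],s["q"])
for n,p in dict(pin=[.489,.0041,.096],knob=[.548,.003,.112],coup=[.5628,-.0773,.104]).items(): print(n,proj("wrist",p,s))
E
```

```text
2.2417 [ 0.45506416 -0.01063719  0.2698921 ] [-2.89777355e-01 -1.96343481e-01  1.83793478e+00 -1.99749532e-04
  1.50013677e+00  1.07257276e+00]
pin [[318.23463677 146.54644355]]
knob [[331.39184286  88.01771541]]
coup [[413.66788148  90.75689374]]
```

View pics/w1.png

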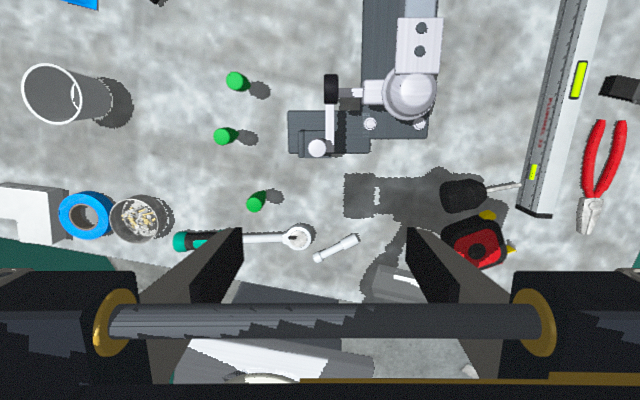

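The wrist picture shows the pin top at (317,148), the latch knob at (331,88), the coupler at (410,93) and the cup rim centred near (51,94). The mount is aligned with the tool at 12°. The predicted pixels match within 4 px. I'll refine the pin, knob and cup across views.

```bash
python3 - <<'E'
from h import *
import pickle
s=pickle.load(open("s1.pkl","rb")); w=cv2.imread("pics/w1.png"); t=cv2.imread("pics/top0.png"); sd=cv2.imread("pics/side0.png")
def blob(im,roi,f,near):
    x0,y0,x1,y1=roi; m=np.zeros(im.shape[:2],np.uint8); m[y0:y1,x0:x1]=f(im[y0:y1,x0:x1].astype(int))*255
    cs=cv2.findContours(m,cv2.RETR_EXTERNAL,cv2.CHAIN_APPROX_NONE)[0]
    cs=[c for c in cs if cv2.contourArea(c)>8]; c=min(cs,key=lambda c:np.hypot(*(c.reshape(-1,2).mean(0)-near)))
    (x,y),r=cv2.minEnclosingCircle(c); bb=cv2.boundingRect(c); return (bb[0]+(bb[2]-1)/2,bb[1]+(bb[3]-1)/2),round(r,1),bb
dark=lambda a:a.max(2)<40
lite=lambda a:a.min(2)>185
kw=blob(w,(318,65,345,112),dark,(331,88)); kt=blob(t,(376,198,392,218),dark,(384,209)); ks=blob(sd,(280,215,305,242),dark,(293,229))
print("knob",kw,kt,ks)
print(tri([ray("wrist",kw[0],s),ray("top",kt[0]),ray("side",ks[0])]), tri([ray("wrist",kw[0],s),ray("side",ks[0])]))
pw=blob(w,(303,138,330,160),lite,(317,148)); print("pin",pw, onz("wrist",pw[0],.092,s))
m=[blob(w,(15,55,84,125),lambda a:a.min(2)>215,(51,94)),blob(t,(232,225,268,258),lambda a:a.min(2)>200,(250,240))]
print("cup",m, onz("wrist",m[0][0],.062,s),onz("top",m[1][0],.062))
c=blob(w,(360,60,440,125),lambda a:a.min(2)>140,(410,93)); print("coup",c)
for e in [(362,20),(362,60),(437,20),(437,60)]: pass
a,b=onz("wrist",(398,18),.09,s),onz("wrist",(398,72),.09,s); print("yaw from block edge",np.degrees(np.arctan2(*(a-b)[1::-1])))
z=lambda i,r,k:cv2.resize(i[r[1]:r[3],r[0]:r[2]],None,fx=k,fy=k,interpolation=cv2.INTER_CUBIC)
A=z(w,(280,50,450,165),4.7); B=z(w,(10,50,140,130),2.5)
C=np.zeros((600,800,3),np.uint8); C[:540,:A.shape[1]]=A[:540]; cv2.imwrite("pics/crop2.png",C)
E
```

```text
knob ((331.0, 97.0), 7.4, (325, 92, 13, 11)) ((383.5, 209.0), 6.1, (380, 203, 8, 13)) ((292.5, 229.0), 7.0, (286, 223, 14, 13))
(array([0.54507928, 0.00242557, 0.11184653]), [np.float64(0.005272268375077557), np.float64(0.002069353219367383), np.float64(0.003264780340198434)]) (array([0.54409817, 0.00174965, 0.11215985]), [np.float64(0.00424839737478408), np.float64(0.00424839737478399)])
pin ((316.5, 147.5), 8.7, (308, 139, 18, 18)) [0.4872322  0.00570705 0.092     ]
cup [((51.0, 93.5), 33.6, (21, 63, 61, 62)), ((255.5, 241.5), 8.7, (250, 233, 12, 18))] [0.48098388 0.30448917 0.062     ] [0.48029651 0.2856494  0.062     ]
coup ((399.5, 92.0), 46.1, (360, 60, 80, 65))
yaw from block edge 15.42360701688855
```

View pics/crop2.png

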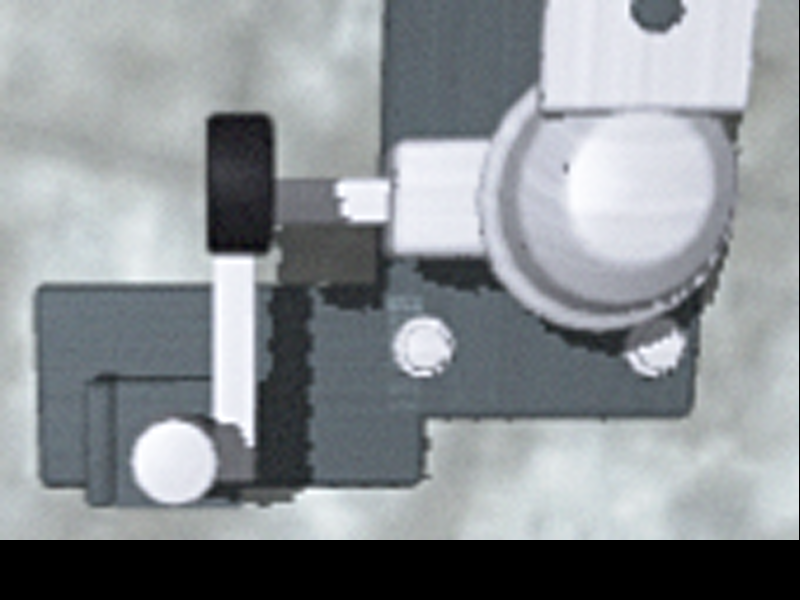

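```bash
python3 - <<'E'
from h import *
D=down(12); x,y=.4871,.0050
claw.move_gripper(.044)
ctrl.reach([x,y,.13],D)
print("hit",ctrl.movel([x,y,.068],D,.08,max_force=6))
claw.move_gripper(0.0,25)
s=status.observe(); print(s["grip_width"],s["grip_force"],s["contact_force"],s["tcp_pos"],s["time_s"])
if s["grip_width"]>.012:
    print("hit",ctrl.movel([x,y,.155],D,.08,max_force=15))
    s=status.observe(); print(s["grip_width"],s["contact_force"],s["tcp_pos"],s["time_s"])
    cv2.imwrite("pics/side1.png",camera("side")); 
    w=camera("wrist"); cv2.imwrite("pics/w2.png",w)
    C=np.zeros((600,800,3),np.uint8); b=cv2.resize(cv2.imread("pics/side1.png")[120:300,190:390],None,fx=2,fy=2); C[:200,:0]=0
    C[:400,:640]=w; C[240:600,400:800]=b; cv2.imwrite("pics/c3.png",C)
E
```

```text
hit False
0.019650302989252993 24.98906672000885 [0.4432949  0.5453275  1.57929954] [0.48735398 0.00494216 0.06829218] 5.175
hit False
0.01973433713220278 [ 0.30480648  0.51662771 -1.17611592] [0.48660496 0.00510619 0.15430162] 6.4167
```

View pics/c3.png

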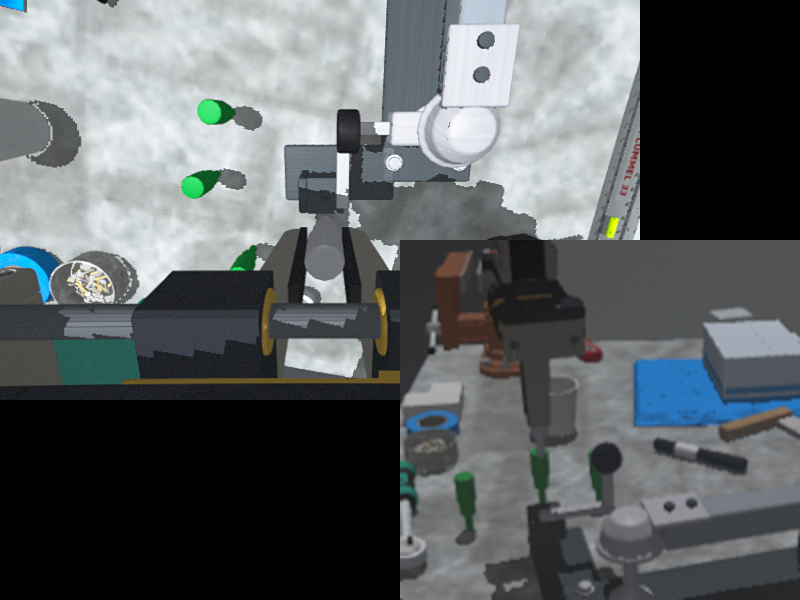

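The pin is between the pads at wrist (327,245), upright and clear of the ear, and the knob still stands at (348,130). Now it goes to the cup.

```bash
python3 - <<'E'
from h import *
import pickle
D=down(12); x,y=.482,.303
ctrl.movel([x,y,.155],D,.2)
s=status.observe(); w=camera("wrist"); t=camera("top"); cv2.imwrite("pics/t4.png",t)
print(s["grip_width"],s["tcp_pos"],proj("wrist",[x,y,.062],s),proj("wrist",[s["tcp_pos"]-[0,0,.04]],s))
b=cv2.resize(t[190:290,200:320],None,fx=1.6*1.5,fy=1.6*1.5)
C=np.zeros((600,800,3),np.uint8); C[:400,:640]=w; C[360:600,500:788]=b; cv2.imwrite("pics/c4.png",C)
E
```

```text
0.019458856711622965 [0.48214612 0.3022556  0.15500205] [[324.61597235 199.01895372]] [[325.86163555 218.62940121]]
```

View pics/c4.png

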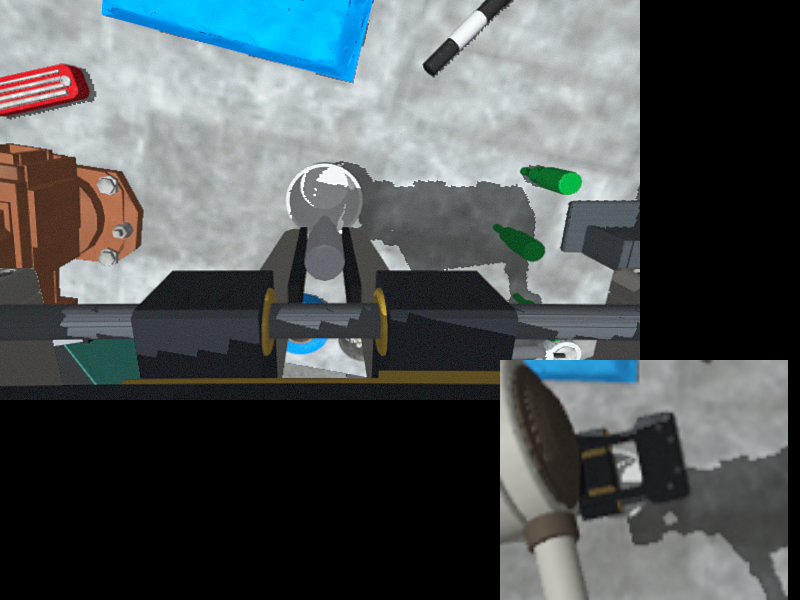

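The cup rim is centred at (324,200), exactly as projected, and the pin is above it at about (325,220). Lower and release, then check.

```bash
python3 - <<'E'
from h import *
D=down(12); x,y=.482,.303
print(ctrl.movel([x,y,.068],D,.1,max_force=6))
claw.move_gripper(.045); ctrl.sleep(.3)
ctrl.movel([x,y,.16],D,.2)
s=status.observe(); w=camera("wrist"); sd=camera("side"); print(s["grip_width"],s["time_s"],s["contact_force"])
C=np.zeros((400,800,3),np.uint8); C[:,:400]=w[:,120:520]; C[:300,400:]=cv2.resize(sd[150:270,200:360],None,fx=2.5,fy=2.5); cv2.imwrite("pics/c5.png",C)
E
```

```text
False
0.045028282286346026 10.7333 [-0.39347865  0.42624957 -1.39471143]
```

View pics/c5.png

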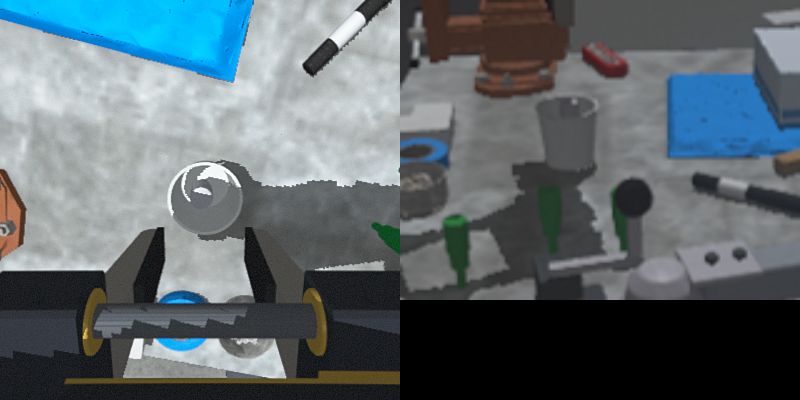

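The pin is in the cup, with its knob visible inside the rim in both views (wrist crop (202,190), side crop (575,103)). Now the latch.

```bash
python3 - <<'E'
from h import *
D=down(12); k=np.array([.5467,.0032]); c,s_=np.cos(np.radians(12)),np.sin(np.radians(12))
X=np.array([c,s_,0]);Y=np.array([-s_,c,0]);Z=np.array([0,0,1.])
claw.move_gripper(.038)
ctrl.movel([*k,.17],D,.25)
print(ctrl.movel([*k,.096],D,.08,max_force=6))
claw.move_gripper(0.0,45)
s=status.observe(); print(s["grip_width"],s["grip_force"],s["contact_force"],s["tcp_pos"],s["time_s"])
if s["grip_width"]>.009:
    p=np.array([*k,.096])
    print("stop",ctrl.movel(p+.018*Y,D,.04,max_force=25))
    s=status.observe(); print(s["grip_width"],s["contact_force"]@Y,s["contact_force"],(s["tcp_pos"]-p)@Y,s["time_s"])
    w=camera("wrist"); sd=camera("side")
    C=np.zeros((400,800,3),np.uint8); C[:,:400]=w[:,120:520]; C[:300,400:]=cv2.resize(sd[170:290,230:390],None,fx=2.5,fy=2.5); cv2.imwrite("pics/c6.png",C)
E
```

```text
False
0.014057665951733413 45.00019669532776 [-0.28393603 -2.06282912  0.50627266] [0.54701276 0.00270529 0.09627127] 14.0833
stop False
0.013825836783893717 -8.823190426243462 [ 1.84913036 -8.62726096 -1.79357404] 0.01606573437225058 14.6833
```

View pics/c6.png

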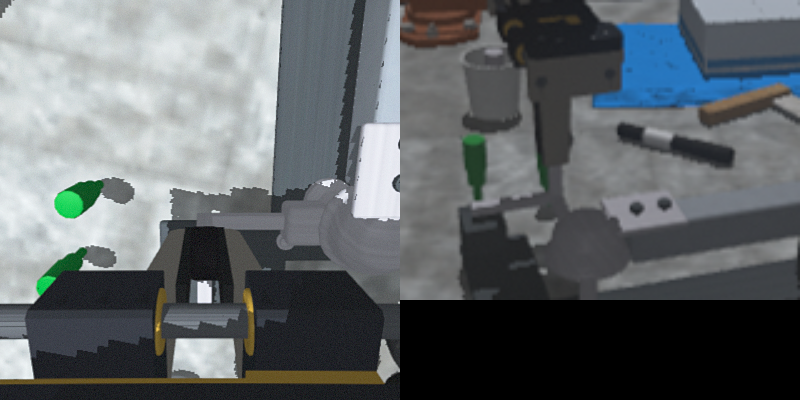

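The knob is gripped (14 mm) and pulled about 16 mm. The 8.8 N force matches the spring, and the white arm has moved over the ear at side crop (480,207). Now lift along the arc about the pivot.

```bash
python3 - <<'E'
from h import *
D=down(12); c,s_=np.cos(np.radians(12)),np.sin(np.radians(12))
X=np.array([c,s_,0]);Y=np.array([-s_,c,0]);Z=np.array([0,0,1.])
p0=np.array([.5467,.0032,.096])+.018*Y; st=status.observe(); z0=st["tcp_pos"].copy()
for th in np.arange(.03,.391,.03):
    dx=-.190*np.cos(th)+.037*np.sin(th)+.190; dz=.190*np.sin(th)+.037*np.cos(th)-.037
    hit=ctrl.movel(p0+dx*X+dz*Z,D,.04,max_force=25)
    s=status.observe(); f=s["contact_force"]
    print(round(th,2),hit,np.round([f@X,f@Y,f[2]],1),np.round((s["tcp_pos"]-z0)@np.array([X,Y,Z]).T*1000,1),round(s["grip_width"],4),round(s["time_s"],1))
    if hit: break
w=camera("wrist"); sd=camera("side")
C=np.zeros((400,800,3),np.uint8); C[:,:400]=w[:,120:520]; C[:300,400:]=cv2.resize(sd[170:290,230:390],None,fx=2.5,fy=2.5); cv2.imwrite("pics/c7.png",C)
E
```

```text
0.03 False [ 1.4 -9.4 -5.4] [ 0.9 -0.   5. ] 0.0137 15.1
0.06 False [ 1.7 -9.9 -5.4] [ 2.   0.  10.5] 0.0135 15.4
0.09 False [ 0.9 -9.2 -5.6] [ 3.3  0.1 15.9] 0.014 15.7
0.12 False [ 0.8 -9.2 -4.9] [ 4.8  0.1 21.4] 0.0138 15.9
0.15 False [ 0.5 -9.1 -6.3] [ 6.4  0.1 26.7] 0.0137 16.2
0.18 False [-0.6 -9.1 -5.8] [ 8.2  0.1 32. ] 0.0142 16.5
0.21 False [-0.9 -9.7 -5.1] [10.2  0.1 37.3] 0.0136 16.8
0.24 False [-1.1 -9.4 -4.7] [12.4  0.1 42.6] 0.0138 17.1
0.27 False [-1.9 -9.5 -4.9] [14.6  0.1 47.7] 0.0137 17.4
0.3 False [-2.8 -9.9 -3.9] [17.2  0.1 52.8] 0.0135 17.7
0.33 False [-3.7 -9.  -4.2] [19.8  0.1 57.8] 0.0135 18.0
0.36 False [ -3.9 -10.   -2.8] [22.6  0.1 62.8] 0.014 18.3
0.39 False [-3.9 -9.5 -3.6] [25.6  0.1 67.7] 0.0137 18.6
```

View pics/c7.png

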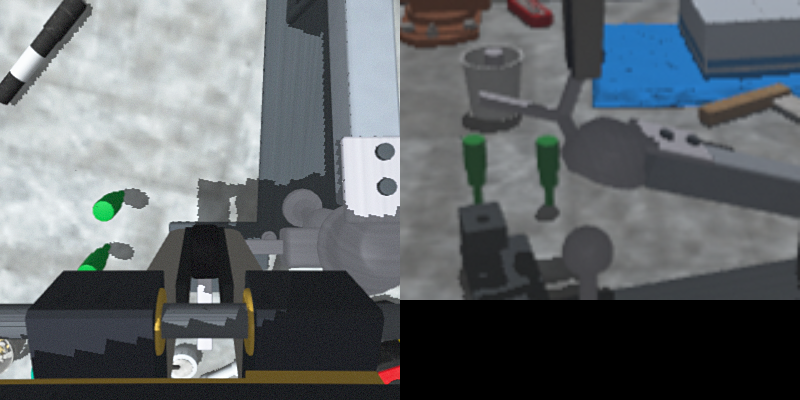

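The coupler is well off the ball: in the side crop the ball shows bare at (587,247) and the head is up at (605,150), about 70 mm higher. The knob is still held and the pin is in the cup at (493,52). I'm handing in.

```bash
python3 - <<'E'
from h import *
ctrl.sleep(.3); s=status.observe(); print(s["grip_width"],s["contact_force"],s["tcp_pos"]); print(workorder.close_job())
E
```

```text
0.01365207064273096 [ -2.86661999 -10.13917252  -3.07640115] [0.56858259 0.02427483 0.16382262]
the job is handed in; nothing more can be done
None
```

The job is handed in: the lock pin is in the white cup, the latch knob is still pulled about 16 mm and held, and the coupler head is about 7 cm above where it sat, at about 19 s of the 48 s allowed.

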